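# Take a ceramic honing rod out of its locking storage tube

### The job

Get the honing rod ready for sharpening the kitchen scissors: flip the lever on the square storage tube right up to unlock it, tip the tube mouth down until about half of the rod's wooden handle has slid out, and lay the tube back down flat on the table. Then take the rod by the showing handle, draw it out of the tube and lay it flat inside the tray beside the scissors, not on them. Do not let the brittle rod drop out of the tube, and leave the tray, the scissors, the jar, the cup and the jug where they are.

Things in the scene. Friction and masses are not known exactly. Their poses are not given: they have to be found in the camera images.
- tube_mid (a point): Grip point of the loose closed-end storage tube (0.35 to 0.55 kg, 232 mm long, lying on the table): on its axis, 130 mm behind the mouth, 27 mm above the table. x runs along the tube to the mouth, z up through the lever side. From 84 mm behind to 60 mm ahead of here the tube is bare aluminium, 46 x 46 mm, 4 mm clear of the table; beyond are a grey end cap and a grey collar, 54 x 54 mm.
- tube_mouth (a point): Centre of the open mouth (front face of the collar, which is 70 mm long), on the tube's axis, 27 mm above the table as it lies; axes as tube_mid. Bore 34 x 34 mm, smooth: the unlocked rod starts to slide when the tube slopes about 20 degrees (any slope over 30 is sure) and stays where it is when the tube is level.
- lever_pin (a point): Centre of the lever's cross pin, on top of the collar, 45 mm behind the mouth and 33 mm above the tube's axis; axes as tube_mid. The lever turns about the y axis here. Two ears beside it reach 38 mm above the tube's axis and 14 mm either side.
- lever_tip (a point): Middle of the black grip pad at the end of the lever (pad 22 mm long, 14 mm wide across the tube, 10 mm thick), 43 mm from the pin. Locked, the lever slopes back from the pin towards the closed end, 25 degrees above the tube, with free air between pad and tube. The lever stays where it is left.
- lever (a joint): Lever angle. 0 to 0.1: locked, its steel nose hangs into the bore in front of the rod; as it swings open it pushes the rod back a little if that lies close. It grows as the pad is swung up and over towards the mouth, to 1.45 at the stop, a little past upright (flipped from 1.2). The bore is clear from about 1.0. It turns with about 0.7 N at the pad.
- rod_handle (a point): Point on the axis of the honing rod, 35 mm from its butt; x along the rod towards the butt. The rod is loose, 135 mm long, 0.13 kg: eight-sided wooden handle 80 mm long, 29 mm across flats, steel ferrule, then a white ceramic rod 13 mm thick. It starts inside the tube, handle towards the mouth, its butt 55 to 78 mm inside.
- rod_butt (a point): Centre of the end face of the handle, on the rod's axis (the end that comes out of the tube first); x along the rod, outwards. When more than about half of the handle shows, it may droop until its end rests on the table.
- rod_tip (a point): Centre of the far end of the white ceramic rod, 135 mm from the butt.
- tray: Dark brown tray, 195 (x) x 268 (y) mm, 17 mm high; origin at the centre of its underside. Floor 3 mm thick; the flat space inside the rim is 176 (x) x 248 (y) mm.
- scissors: Kitchen scissors with blue handles lying in the tray near one long side; about 87 (x) x 199 (y) mm, 9 mm thick; origin at the centre of the underside.
- jar: Spice jar, 47 mm across, 98 mm high, upright, a little way ahead of the tube's mouth; origin at the centre of its underside.
- cup: White cup standing upside down, 87 (x) x 118 (y, with handle) mm, 64 mm high, a little way behind the tube's closed end; origin at the centre of its underside.
- jug: Tall glass jug, 115 (x) x 187 (y, with handle) mm, 230 mm high, beyond the middle of the work; origin at the centre of its underside.

How it is judged:
On the way, in this order (a step that is already met when the one before it is completed fails the run):
1. the lever is flipped up and the tube unlocked (value of joint lever above 1.15 rad), for 0.2 s.
2. the handle shows by 25 to 85 mm at the mouth, the rest of the rod still in the tube, and the tube lies flat on the table (x of rod_butt in the frame of tube_mouth between 0.025 and 0.085 m and angle between tube's own z axis and vertical below 0.12 rad and height (world z) of each of tube_mouth, tube_mid below 0.035 m), for 0.2 s.
3. the fingers hold the showing handle while the rod is still in the tube (contact force between the fingers and rod above 1 N and x of rod_butt in the frame of tube_mouth between 0.025 and 0.11 m and contact force between the fingers and tube below 0.5 N), for 0.2 s.
At the end, for the whole second after the job is handed in: The whole rod lies inside the tray's rim, flat on the tray's floor (both ends of its axis less than 24.5 mm above the tray's underside) and beside the scissors; the tube lies flat on the table on its feet, lever side up (within 7 degrees, not on anything else); both are released and at rest (x of rod_butt in the frame of tray between -0.088 and 0.088 m and y of rod_butt in the frame of tray between -0.124 and 0.124 m and z of each of rod_butt, rod_tip in the frame of tray below 0.0245 m and x of rod_tip in the frame of tray between -0.088 and 0.088 m and y of rod_tip in the frame of tray between -0.124 and 0.124 m and linear speed of each of rod, tube below 0.02 m/s and angle between tube's own z axis and vertical below 0.12 rad and height (world z) of each of tube_mid, tube_mouth below 0.035 m); the robot touches nothing.
It fails at once if the jar, the cup or the jug is moved more than 30 mm (distance of any of jar, cup, jug from where it was at the start of the episode above 0.03 m).
It fails at once if the tray is moved more than 40 mm (distance of tray from where it was at the start of the episode above 0.04 m).
It fails at once if the scissors are moved more than 30 mm (distance of scissors from where it was at the start of the episode above 0.03 m).
It fails at once if the rod drops out: it is clear of the tube, not held, and not in the tray (x of rod_butt in the frame of tube_mouth above 0.14 m and contact force between the fingers and rod below 0.05 N and (x of rod_handle in the frame of tray above 0.1 m or x of rod_handle in the frame of tray below -0.1 m or y of rod_handle in the frame of tray above 0.135 m or y of rod_handle in the frame of tray below -0.135 m or z of rod_handle in the frame of tray above 0.06 m)).
It also fails if it takes over 72 s, if anything falls off the work surface, if the arm or the gripper's body presses on something with over 40 N, if the wrist force passes 120 N, or if a joint passes its speed limit or range.

### The arm

A 6-joint arm with a two-finger parallel gripper is mounted at the origin on a cart in front of the work surface, level with it; the furniture and walls round the work are solid. World frame = base frame: x ahead of the robot, y to its left, z up, the work surface at z = 0. Lengths are in m, angles in rad, forces in N, time in s.
With the tool pointing down it reaches from about 0.425 to 0.925 m from the base axis. Payload 12.5 kg.
Tool frame: the origin (TCP) lies midway between the tips of the shut fingers; the grasp point (between the pads) lies 19 mm behind it; z points along the fingers, y is the direction in which the jaws open and shut (so a half turn about z gives the same grasp; the last joint's range is limited). The gripper opens to 85 mm and grips with 20 to 120 N. Pads are 22 mm wide; open, the fingers measure 114 mm over their backs; the gripper's body (76 mm by 85 mm) begins 54 mm behind the grasp point. The pads swing forward as they close: fully open they stand 13 mm farther back than shut.
Start: joints at [1.138, 0.491, 1.559, -0, 1.092, -0.106], TCP at [0.201, 0.592, 0.231] pointing down, gripper open.
Joint ranges: [-3.1, 3.1], [-0.84, 2.19], [0.05, 2.79], [-1.13, 4.28], [0.06, 2.93], [-2.69, 2.69]. Speed limits (rad/s): [2.22, 2.22, 2.79, 3.14, 3.14, 3.14].

### API

Orientations are given as a 3x3 rotation matrix whose columns are the frame's x, y, z axes.
In Python, from rig import r, kinematics, imaging, get_time_s, get_q, get_joint_vel, get_joint_torque, get_tcp_pos, get_eef_rot, get_contact_force, get_torque, get_gripper_width gives the robot as it stands. Calls block until the motion is done:
- r.move_ptp(position, orientation): joint-space move of the TCP to a pose.
- r.line_to(position, ori=None, max_speed=0.15): straight line of the TCP; ori=None keeps the orientation; max_speed is the mean speed in m/s.
- r.set_joints(angles): joint-space move.
- r.gripper_open() and r.grab(squeeze=None): open the fingers fully, or close them until they stop; squeeze is the grip in N (None keeps the last).
- r.hold(seconds).
- kinematics.inverse_kinematics(position, orientation): joint angles nearest the present ones, or None.
- imaging.snapshot(name): name is "side" or "top" or "wrist"; returns a dict with "img" (480x640x3 uint8, red, green, blue), "fx", "fy", "cx", "cy" (pixels), "eye" and "attitude" of the camera in the world. Camera axes: x right, y up, looking along -z (the intrinsics and any distortion apply to the point x, -y, -z); pixel columns grow to the right and rows downward; lengths in m; the calibration is good to about 2 mm. The wrist camera is an equidistant fisheye: a pixel r from the principal point sees the ray r / f radians off the axis. A picture is of the moment at which its call begins. There is no depth.
A pose or a line that the arm cannot do raises r.MotionError and nothing moves.
- r.job_done(): hands the job in, once; it reports no verdict.
Readings, each from a call of its own:
- get_time_s(): time.
- get_q(): joint angles.
- get_joint_vel(): joint speeds.
- get_joint_torque(): joint torques, N m.
- get_tcp_pos(): TCP position.
- get_eef_rot(): TCP orientation.
- get_contact_force(): force on the tool from outside, world axes, zero at the start.
- get_torque(): the same for the moment, N m.
- get_gripper_width(): opening from 0.0 (shut) to 1.0 (fully open).
Only numpy, scipy, OpenCV 4.12 (cv2) and the standard library are available. Lean on these libraries where they do the work, as an engineer would, in place of code of your own. Each camera call takes 0.05 s, during which the arm holds its last target.

## Working session

There is one attempt and no reset: what is moved stays moved. The work goes in short steps, each a Python script; the robot and the scene stay as the last script left them, time stands still between calls to the robot, and variables do not carry over. Pictures are saved under pics/ and viewed, and the job is handed in when it is done.

```bash
mkdir -p pics; ls
cat > h.py <<'E'
import numpy as np, cv2
from rig import r, kinematics, imaging, get_time_s, get_q, get_joint_vel, get_joint_torque, get_tcp_pos, get_eef_rot, get_contact_force, get_torque, get_gripper_width
def snap(n,f):
    s=imaging.snapshot(n); cv2.imwrite('pics/%s.png'%f,cv2.cvtColor(s['img'],cv2.COLOR_RGB2BGR)); np.save('pics/%s.npy'%f,s,allow_pickle=True); return s
def load(f): return np.load('pics/%s.npy'%f,allow_pickle=True).item()
def ray(s,u,v,fish=False):
    a=(u-s['cx'])/s['fx'];b=(v-s['cy'])/s['fy']
    if fish:
        t=np.hypot(a,b); k=np.sin(t)/t if t>1e-9 else 1; d=np.array([a*k,-b*k,-np.cos(t)])
    else: d=np.array([a,-b,-1.])
    return np.array(s['eye']),np.array(s['attitude'])@d
def onz(s,u,v,z,fish=False):
    e,d=ray(s,u,v,fish); return e+d*(z-e[2])/d[2]
def tri(rays):
    A=np.zeros((3,3));B=np.zeros(3)
    for e,d in rays:
        d=d/np.linalg.norm(d);P=np.eye(3)-np.outer(d,d);A+=P;B+=P@e
    p=np.linalg.solve(A,B)
    return p,[np.linalg.norm(np.cross(p-e,d/np.linalg.norm(d))) for e,d in rays]
def proj(s,p,fish=False):
    c=np.array(s['attitude']).T@(np.array(p)-s['eye']); 
    if fish:
        t=np.arctan2(np.hypot(c[0],c[1]),-c[2]);k=t/np.hypot(c[0],c[1]);return s['cx']+s['fx']*c[0]*k,s['cy']-s['fy']*c[1]*k
    return s['cx']+s['fx']*c[0]/-c[2], s['cy']-s['fy']*c[1]/-c[2]
E
python3 - <<'E'
from h import *
for n in ['side','top','wrist']:
    s=snap(n,n+'0'); print(n,{k:s[k] for k in s if k!='img'})
print(get_time_s(),get_tcp_pos(),get_eef_rot())
E
```

```text
pics
side {'fx': 615.6580034695293, 'fy': 615.6580034695293, 'cx': 323.9275146872428, 'cy': 239.70311566372445, 'eye': array([0.63581809, 1.18157644, 1.11380269]), 'attitude': array([[-0.99930013, -0.00918959,  0.03626013],
       [ 0.03312946, -0.66752941,  0.74384603],
       [ 0.01736907,  0.74452672,  0.66736668]])}
top {'fx': 592.2897659120404, 'fy': 592.2897659120404, 'cx': 322.07934698846583, 'cy': 242.22387093879232, 'eye': array([0.29732185, 0.05387205, 1.59686248]), 'attitude': array([[ 0.01312082,  0.98566867, -0.16818181],
       [-0.9997086 ,  0.01633958,  0.01776895],
       [ 0.02026232,  0.16789965,  0.98559583]])}
wrist {'fx': 371.64829954431775, 'fy': 371.64829954431775, 'cx': 320.3502939154539, 'cy': 237.42831277710746, 'eye': array([0.12284585, 0.61918481, 0.37391306]), 'attitude': array([[ 3.21157240e-01, -8.98942775e-01, -2.97926023e-01],
       [ 9.47025885e-01,  3.04861291e-01,  1.01002805e-01],
       [ 3.03706803e-05, -3.14581438e-01,  9.49230487e-01]])}
0.15 [0.20051214 0.5917774  0.23085363] [[-9.47077821e-01  3.21003812e-01 -3.90906317e-04]
 [ 3.21004030e-01  9.47077495e-01 -7.95015567e-04]
 [ 1.15015548e-04 -8.78424114e-04 -9.99999608e-01]]
```

View pics/side0.png

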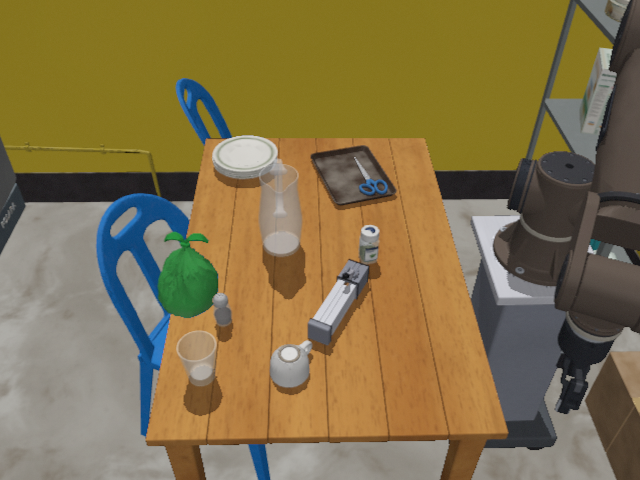

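View pics/top0.png

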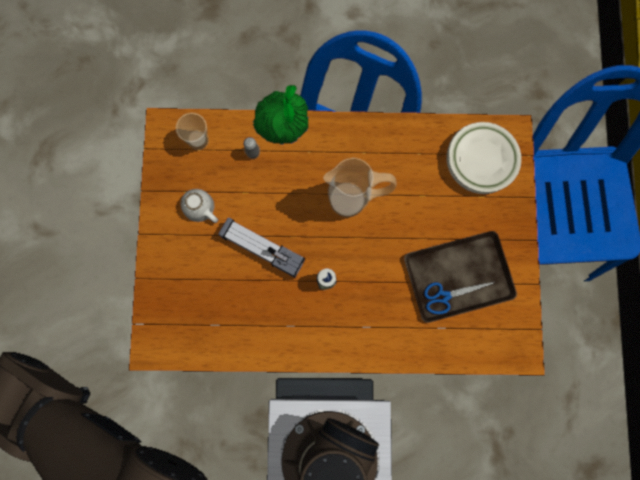

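View pics/wrist0.png

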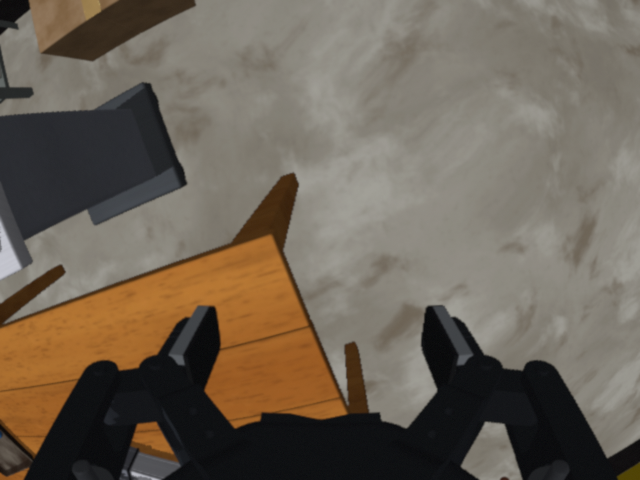

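The tube runs from its closed end at about (222,228) to its mouth at (302,266) in the top view, and from (320,335) to (357,270) in the side view. The tray is at top (460,276) with the scissors along its near side. Next I'll zoom in.

Run:
```python
from h import *
a=cv2.imread('pics/top0.png')[200:300,200:350]; b=cv2.imread('pics/side0.png')[250:350,290:390]
a=cv2.resize(a,None,fx=5,fy=5,interpolation=cv2.INTER_CUBIC); cv2.imwrite('pics/topz.png',a)
b=cv2.resize(b,None,fx=6,fy=6,interpolation=cv2.INTER_CUBIC); cv2.imwrite('pics/sidez.png',b)
c=cv2.imread('pics/top0.png')[220:330,390:530]
cv2.imwrite('pics/trayz.png',cv2.resize(c,None,fx=5,fy=5,interpolation=cv2.INTER_CUBIC))
s=load('top0')
for n,u,v,z in [('closed',222,228,.05),('mouth',302,266,.05),('tray',460,276,0.01),('jar',327,278,.098),('cup',196,203,.06),('jug',349,200,.0)]:
    print(n,onz(s,u,v,z))
```

```text
closed [0.59513305 0.29186333 0.05      ]
mouth [0.49697558 0.07796466 0.05      ]
tray [ 0.48161509 -0.34905982  0.01      ]
jar [0.46105369 0.0131303  0.098     ]
cup [0.65950231 0.361811   0.06      ]
jug [ 0.68975631 -0.04798167  0.        ]
```

View pics/topz.png

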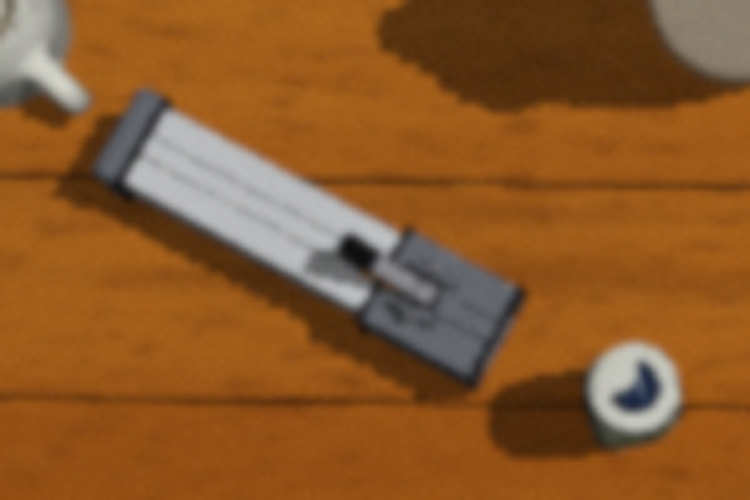

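View pics/sidez.png

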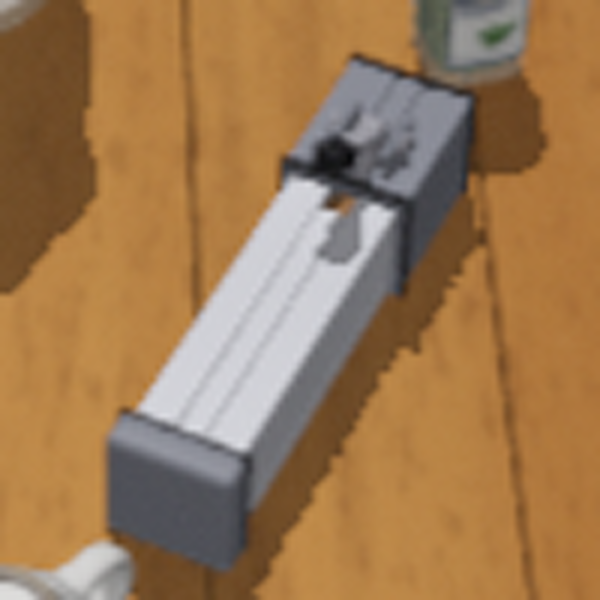

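View pics/trayz.png

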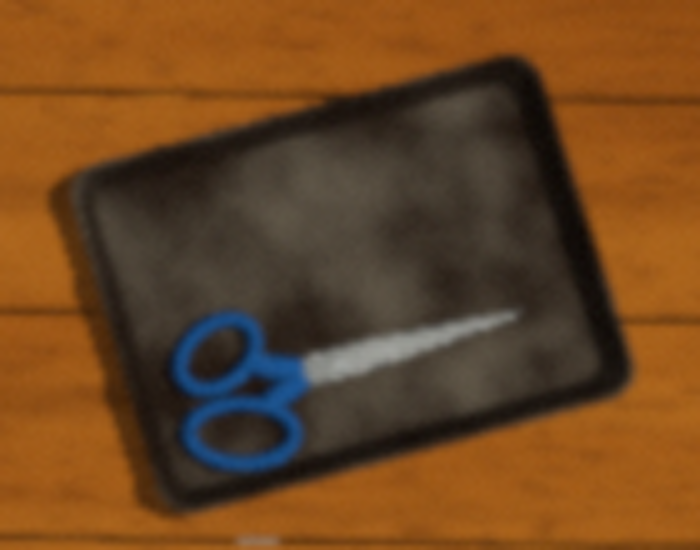

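```bash
cat >> h.py <<'E'
def unz(p,ox,oy,k=5): return ox+(p[0]+.5)/k-.5, oy+(p[1]+.5)/k-.5
def tool(d,tilt,flip=-1):
    """d: horizontal mouth dir, tilt>0 = mouth down rotation (down->-d). flip=-1: tool x = -d"""
    d=np.array([d[0],d[1],0.]);d/=np.linalg.norm(d); up=np.array([0,0,1.])
    z=-up*np.cos(tilt)-d*np.sin(tilt)
    x=flip*(d*np.cos(tilt)-up*np.sin(tilt))
    return np.column_stack([x,np.cross(z,x),z])
E
python3 - <<'E'
from h import *
s=load('top0')
P=lambda x,y,z:onz(s,*unz((x,y),200,200),z)
c1,c2,m1,m2=P(145,88,.05),P(95,172,.05),P(523,290,.054),P(473,385,.054)
print(c1,c2,m1,m2, np.linalg.norm(c1-c2),np.linalg.norm(m1-m2))
C=(c1+c2)/2;M=(m1+m2)/2;d=(M-C)[:2];L=np.linalg.norm(d);d/=L;print('len',L,'mouth',M,'d',d)
mid=np.array([*(M[:2]-.13*d),.027])
t=load('top0');w=load('side0')
T=[(80,170),(540,60),(630,390),(180,510)]
print([onz(s,*unz(p,390,220),.017).round(3) for p in T])
print('sc',[onz(s,*unz(p,390,220),.006).round(3) for p in [(520,313),(180,370),(185,440),(240,470),(220,310)]])
for f in (1,-1):
    for n,p,tl in [('look',mid+[0,0,.28],0),('lev',mid+[*(d*.046),.051],-.5),('lev',mid+[*(d*.046),.051],0),('levend',mid+[*(d*.098),.074],.9),('levend',mid+[*(d*.098),.074],.6),('grip',mid-[0,0,.019],0),('tip',mid+[0,0,.1],.6)]:
        q=kinematics.inverse_kinematics(p,tool(d,tl,f)); print(f,n,tl,None if q is None else np.round(q,2))
    for th in (np.pi*-.5,):
        dd=np.array([np.cos(th),np.sin(th)])
        for n,p,tl in [('grip',np.array([.48,.29,.01]),0),('tip',np.array([.48,.29,.12]),.6),('rod',np.array([.48,.13,.01]),0)]:
            q=kinematics.inverse_kinematics(p,tool(dd,tl,f)); print(f,n,tl,None if q is None else np.round(q,2))
E
```

```text
[0.62468069 0.27557654 0.05      ] [0.57881463 0.30016139 0.05      ] [0.51880211 0.07253919 0.054     ] [0.4682202  0.09775854 0.054     ] 0.05203950764842389 0.05652030602223352
len 0.22980552594622858 mouth [0.49351116 0.08514886 0.054     ] d [-0.47099172 -0.88213763]
[array([ 0.539, -0.201,  0.017]), array([ 0.604, -0.454,  0.017]), array([ 0.425, -0.496,  0.017]), array([ 0.358, -0.252,  0.017])]
sc [array([ 0.467, -0.441,  0.006]), array([ 0.433, -0.256,  0.006]), array([ 0.395, -0.258,  0.006]), array([ 0.38 , -0.287,  0.006]), array([ 0.466, -0.278,  0.006])]
1 look 0 [ 0.23  0.37  1.55 -0.    1.22 -2.42]
1 lev -0.5 [ 0.32  0.74  1.65 -0.37  1.16 -2.11]
1 lev 0 [ 0.17  0.6   1.87 -0.    0.67 -2.48]
1 levend 0.9 [-0.31  0.64  2.24  1.54  0.88  1.91]
1 levend 0.6 [-0.18  0.53  2.16  1.22  0.61  2.36]
1 grip 0 [ 0.23  0.74  1.82 -0.    0.58 -2.42]
1 tip 0.6 [0.01 0.53 2.03 1.13 0.58 2.67]
1 grip 0 None
1 tip 0.6 [0.16 0.55 2.01 0.97 0.74 2.51]
1 rod 0 None
-1 look 0 [ 0.23  0.37  1.55 -0.    1.22  0.72]
-1 lev -0.5 [ 0.32  0.74  1.65 -0.37  1.16  1.03]
-1 lev 0 [ 0.17  0.6   1.87 -0.    0.67  0.66]
-1 levend 0.9 [-0.31  0.64  2.24  1.54  0.88 -1.24]
-1 levend 0.6 [-0.18  0.53  2.16  1.22  0.61 -0.78]
-1 grip 0 [ 0.23  0.74  1.82 -0.    0.58  0.72]
-1 tip 0.6 [ 0.01  0.53  2.03  1.13  0.58 -0.47]
-1 grip 0 [ 0.43  0.71  1.89 -0.    0.54  0.43]
-1 tip 0.6 [ 0.16  0.55  2.01  0.97  0.74 -0.63]
-1 rod 0 [ 0.13  0.67  2.05 -0.    0.42  0.13]
```

Run:
```python
from h import *
d=np.array([-0.471,-0.882]); M=np.array([.4935,.0851])
p=np.array([*(M-.09*d),.25])
r.move_ptp(p,tool(d,0)); print(get_time_s(),get_tcp_pos())
s=snap('wrist','w1'); print(get_time_s())
for n,q in [('C',[*(M-.232*d),.054]),('M',[*M,.054]),('pin',[*(M-.045*d),.06]),('pad',[*(M-.084*d),.078])]: print(n,proj(s,q,True))
```

```text
2.1083 [0.53566999 0.16523267 0.24997038]
2.1583
C (np.float64(323.30153320700236), np.float64(53.68458215267836))
M (np.float64(322.59683827395565), np.float64(293.0679430928336))
pin (np.float64(322.7922934595574), np.float64(254.0596859030995))
pad (np.float64(323.0312210782048), np.float64(219.98482720952785))
```

View pics/w1.png

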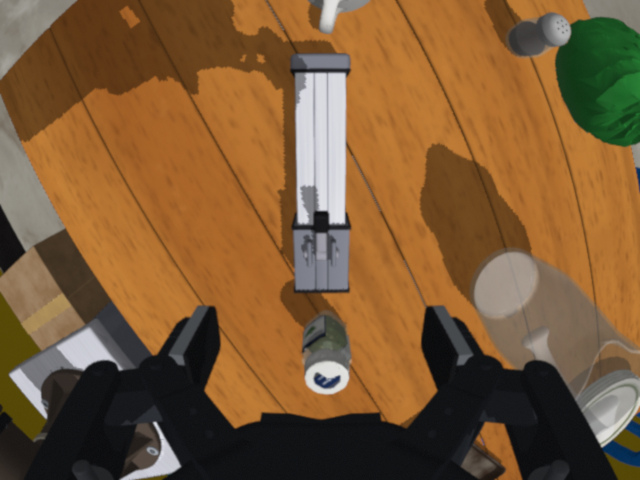

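The tube lies almost straight in the wrist image: closed end at (320.5,54), mouth front edge at (322.5,291), pad at (321,220). These agree with the predictions, so I'll refine the pose from them.

Run:
```python
from h import *
s=load('w1'); g=s['img']
z=cv2.cvtColor(cv2.resize(g[195:300,270:375],None,fx=5,fy=5,interpolation=cv2.INTER_CUBIC),cv2.COLOR_RGB2BGR); cv2.imwrite('pics/w1z.png',z)
# black pad
m=(g.max(2)<40).astype(np.uint8); m[:200]=0;m[240:]=0;m[:,:305]=0;m[:,338:]=0
ys,xs=np.nonzero(m); 
n,l,st,c=cv2.connectedComponentsWithStats(m); print(st,c)
W=lambda u,v,z:onz(s,u,v,z,True)
C=W(320.5,53.5,.054);M=W(322.5,291.5,.054); print(C,M,np.linalg.norm(C-M)); d=(M-C)/np.linalg.norm(M-C); print(d)
print('edges',W(291,55,.054),W(351,55,.054),W(295,291.5,.054),W(350.5,291.5,.054))
i=np.argmax(st[1:,4])+1
pad=W(*c[i],.08);print('pad',pad,'behind mouth',(M-pad)@d,'lateral',np.cross(d,pad-M)[2])
print('jar',W(327,375,.098)); print('cup handle',W(326,30,.04))
```

```text
[[     0      0    640    480 306892]
 [   305    212     33     20    308]] [[319.49916257 239.51740678]
 [320.33441558 222.15584416]]
[0.60065375 0.29104506 0.054     ] [0.49425359 0.08673531 0.054     ] 0.2303550949318193
[-0.46189631 -0.88693393  0.        ]
edges [0.57695551 0.30245613 0.054     ] [0.62414461 0.27735587 0.054     ] [0.46943737 0.09979993 0.054     ] [0.51942817 0.07322025 0.054     ]
pad [0.53030653 0.15905143 0.08      ] behind mouth 0.08079234467467307 lateral -0.0014259715234549858
jar [0.46383306 0.01977065 0.098     ]
cup handle [0.61724285 0.31141073 0.04      ]
```

View pics/w1z.png

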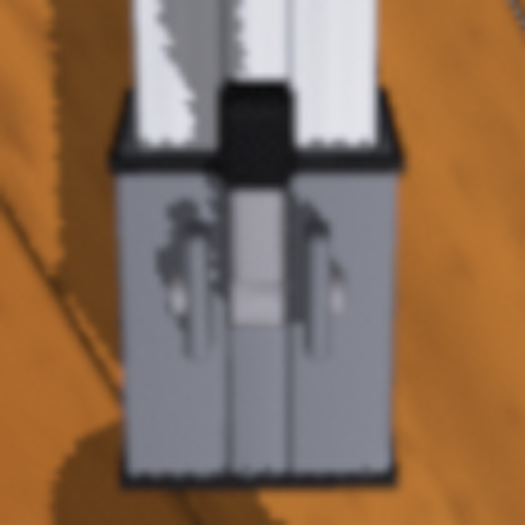

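```bash
cat >> h.py <<'E'
d0=np.array([-.463,-.886]);d0/=np.linalg.norm(d0);D0=np.array([*d0,0]);M0=np.array([.4942,.0863,.027]);UP=np.array([0,0,1.])
E
python3 - <<'E'
from h import *
pin=M0-.045*D0+.033*UP
def pose(th,tl,back=0):
    a=np.radians(25)+th; pad=pin+.043*(-D0*np.cos(a)+UP*np.sin(a)); R=tool(d0,tl)
    return pad+(.012-back)*R[:,2],R
p,R=pose(0,-.3,.07); r.move_ptp(p,R)
p,R=pose(0,-.3); r.line_to(p,R,max_speed=.08)
print(get_time_s(),get_tcp_pos(),p,get_contact_force()); r.grab(20); print(get_gripper_width(),get_contact_force(),get_time_s())
ths=np.linspace(0,1.42,10)
for t in ths[1:]:
    p,R=pose(t,-.3+t/1.42*1.05); r.line_to(p,R,max_speed=.06); print(round(t,2),get_time_s(),get_contact_force().round(2))
snap('wrist','w2');snap('side','s2')
E
```

```text
3.725 [0.53175542 0.15772015 0.06711372] [0.5314486  0.15757918 0.06670855] [ 0.53573263  1.08321249 -0.0391709 ]
0.1581158233717063 [ 2.03645754 -0.38374724 -0.25686978] 4.375
0.16 4.6417 [-0.38 -0.94 -2.68]
0.32 4.9083 [-0.7  -1.74 -2.79]
0.47 5.2 [-0.85 -0.89 -2.53]
0.63 5.5417 [-1.02 -0.87 -3.69]
0.79 5.9333 [-0.13 -0.77 -3.21]
0.95 6.35 [-0.4  -1.13 -4.25]
1.1 6.7583 [-0.63 -0.66 -3.02]
1.26 7.1333 [0.11 3.19 1.1 ]
1.42 7.4583 [-1.51  3.46 20.36]
```

View pics/w2.png

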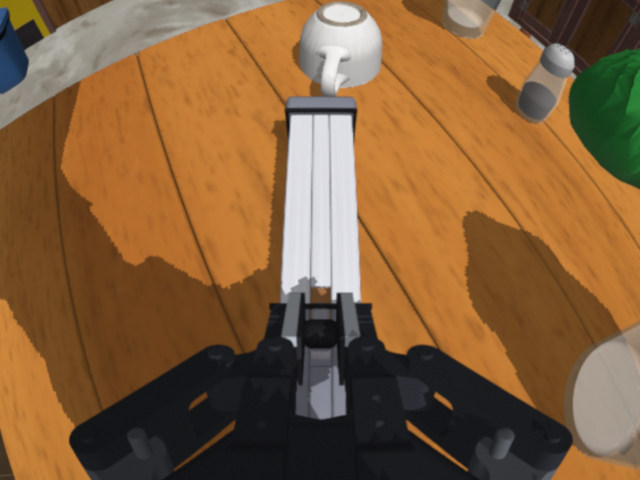

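Run:
```python
from h import *
r.gripper_open(); p=np.array(get_tcp_pos()); r.line_to(p+.09*UP,max_speed=.15); print(get_contact_force())
R=tool(d0,0); r.move_ptp(M0-.09*D0+.223*UP,R); print(get_time_s(),get_tcp_pos())
s=snap('wrist','w3'); snap('side','s3');snap('top','t3')
cv2.imwrite('pics/s3z.png',cv2.cvtColor(cv2.resize(load('s3')['img'][230:350,280:400],None,fx=4,fy=4,interpolation=cv2.INTER_CUBIC),cv2.COLOR_RGB2BGR))
```

```text
[-0.13921551 -0.72688466  0.43857087]
10.2417 [0.53542422 0.16592493 0.24897325]
```

View pics/w3.png

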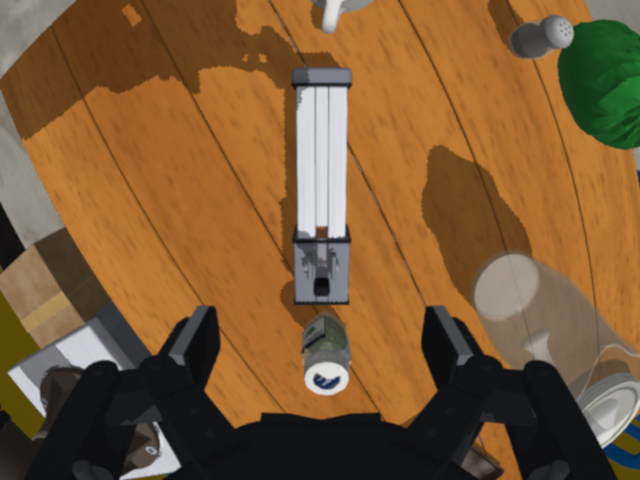

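View pics/s3z.png

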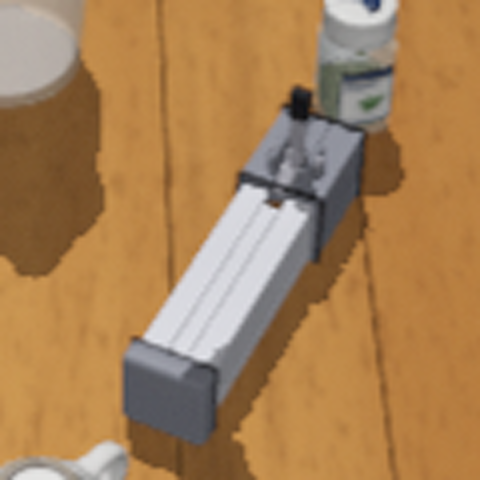

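The lever now stands up (pad at (321,287)). The tube has moved about 12 mm towards the jar: its mouth edge is at (322,303) and closed end at (321,69). I'll measure both, then check the lever angle.

Run:
```python
from h import *
s=load('w3');W=lambda u,v,z:onz(s,u,v,z,True)
C=(W(292,69,.054)+W(352,69,.054))/2; M=(W(294.5,303,.054)+W(349.5,303,.054))/2
L=np.linalg.norm(M-C);d=(M-C)/L;print(C,M,L,d)
g=s['img'];m=(g.max(2)<40).astype(np.uint8);m[:270]=0;m[299:]=0;m[:,:310]=0;m[:,332:]=0
n,l,st,c=cv2.connectedComponentsWithStats(m);i=1+np.argmax(st[1:,4]);print(st[i],c[i])
pin=M-.045*d;pin[2]=.06
for v in (st[i][1],c[i][1],st[i][1]+st[i][3]):
    e,dr=ray(s,c[i][0],v,True)
    # param in vertical plane containing d
    n_=np.cross(d,UP);t=((pin-e)@n_)/(dr@n_) if abs(dr@n_)>.05 else None
    # use (along,z) coords
    ea=(e-pin)@d;da=dr@d; 
    for ang in np.arange(.8,1.6,.05):
        a=np.radians(25)+ang; q=pin+.043*(-d*np.cos(a)+UP*np.sin(a)); 
        if v==c[i][1]: print(round(ang,2),np.round(proj(s,q,True),1), end='; ')
```

```text
[0.5935587  0.27906578 0.054     ] [0.48772895 0.07595581 0.054     ] 0.2290275051462027 [-0.46208315 -0.88683661  0.        ]
[315 278  14  17 224] [321.27678571 286.04910714]
0.8 [322.  268.3]; 0.85 [322.  270.8]; 0.9 [322.  273.3]; 0.95 [322.  275.8]; 1.0 [322.  278.2]; 1.05 [322.  280.6]; 1.1 [322.  282.9]; 1.15 [322.  285.2]; 1.2 [322.  287.3]; 1.25 [322.  289.5]; 1.3 [322.  291.5]; 1.35 [322.  293.4]; 1.4 [322.  295.3]; 1.45 [322. 297.]; 1.5 [322.  298.7]; 1.55 [322.  300.2];
```

Run:
```python
from h import *
s=load('w3');s2=load('s3');t=load('t3')
M=np.array([.4877,.0760,.027]);d=D0
pin=M-.045*d+.033*UP
# triangulate pad centroid between side and wrist
g=s2['img'];m=(g.max(2)<40).astype(np.uint8);m[:248]=0;m[262:]=0;m[:,:348]=0;m[:,:350]*=1;m[:,362:]=0
n,l,st,c=cv2.connectedComponentsWithStats(m);i=1+np.argmax(st[1:,4]);print('side',st[i],c[i])
p,e=tri([ray(s,321.3,286,True),ray(s2,*c[i])]);q=p-pin;print('pad',p,e,'along',q@d,'up',q[2],'ang',np.arctan2(q[2],-q@d)-np.radians(25), 'r',np.hypot(q@d,q[2]))
for ang in (1.0,1.1,1.2,1.3,1.4,1.45):
    a=np.radians(25)+ang;u=-d*np.cos(a)+UP*np.sin(a);w=d*np.sin(a)+UP*np.cos(a)
    f=lambda S,fi,k:[round(proj(S,pin+R_*u+T_*w,fi)[k],1) for R_ in (.032,.054) for T_ in (-.005,.005)]
    print(ang,'wrist v',f(s,True,1),'side v',f(s2,False,1),'side u',f(s2,False,0))
```

```text
side [353 254   4   6  23] [354.56521739 256.39130435]
pad [0.50846234 0.11514836 0.1029812 ] [np.float64(0.0011635442593889423), np.float64(0.0011635442593889939)] along 0.000687514804378905 up 0.04298120327363733 ang 1.150458358406418 r 0.042986701565204705
1.0 wrist v [np.float64(269.1), np.float64(279.9), np.float64(276.3), np.float64(287.8)] side v [np.float64(262.4), np.float64(259.5), np.float64(256.6), np.float64(253.6)] side u [np.float64(353.2), np.float64(354.9), np.float64(353.2), np.float64(354.9)]
1.1 wrist v [np.float64(272.7), np.float64(283.1), np.float64(282.6), np.float64(293.5)] side v [np.float64(261.4), np.float64(258.7), np.float64(254.9), np.float64(252.2)] side u [np.float64(353.8), np.float64(355.4), np.float64(354.1), np.float64(355.8)]
1.2 wrist v [np.float64(276.2), np.float64(286.0), np.float64(288.7), np.float64(298.9)] side v [np.float64(260.4), np.float64(258.1), np.float64(253.4), np.float64(251.0)] side u [np.float64(354.3), np.float64(355.9), np.float64(355.0), np.float64(356.7)]
1.3 wrist v [np.float64(279.6), np.float64(288.7), np.float64(294.4), np.float64(303.7)] side v [np.float64(259.6), np.float64(257.5), np.float64(252.0), np.float64(250.0)] side u [np.float64(354.8), np.float64(356.4), np.float64(355.9), np.float64(357.5)]
1.4 wrist v [np.float64(282.8), np.float64(291.1), np.float64(299.7), np.float64(308.1)] side v [np.float64(258.8), np.float64(257.1), np.float64(250.9), np.float64(249.2)] side u [np.float64(355.4), np.float64(356.9), np.float64(356.8), np.float64(358.3)]
1.45 wrist v [np.float64(284.3), np.float64(292.2), np.float64(302.1), np.float64(310.0)] side v [np.float64(258.4), np.float64(257.0), np.float64(250.4), np.float64(248.9)] side u [np.float64(355.6), np.float64(357.1), np.float64(357.2), np.float64(358.7)]
```

The lever angle reads only about 1.14, because the tube slid forward as the lever opened. I'll push the pad on to its stop with shut fingers from behind.

Run:
```python
from h import *
M=np.array([.4877,.0760,.027]);pin=M-.045*D0+.033*UP;R=tool(d0,0)
r.grab(20)
b=pin.copy();b[2]=.095
r.move_ptp(b-.05*D0+.05*UP,R); r.line_to(b-.04*D0,max_speed=.2)
f0=get_contact_force()
for a in (-.02,-.012,-.008,-.004,-.001,.002):
    r.line_to(b+a*D0,max_speed=.05); f=get_contact_force(); print(a,f.round(2),(f@D0).round(2))
    if f@D0<-3.0: break
s=snap('side','s4');print(get_time_s())
r.line_to(b-.03*D0,max_speed=.1)
r.gripper_open(); r.move_ptp(M-.09*D0+.223*UP,R); print(get_time_s())
s=snap('wrist','w4');g=s['img'];m=(g.max(2)<40).astype(np.uint8);m[:270]=0;m[:,:312]=0;m[:,331:]=0;m[325:]=0
n,l,st,c=cv2.connectedComponentsWithStats(m);print(st,c)
```

```text
-0.02 [-0.59 -0.26  0.62] 0.51
-0.012 [-0.07  0.06 -0.29] -0.02
-0.008 [-0.28 -0.32 -0.91] 0.41
-0.004 [ 0.28 -0.27 -0.64] 0.11
-0.001 [-0.43  0.61  1.58] -0.34
0.002 [ 0.76 -0.07 -0.99] -0.29
13.975
15.8917
[[     0      0    640    480 306918]
 [   312    279     19     22    282]] [[319.49786262 239.45341753]
 [321.82624113 290.19858156]]
```

View pics/w4.png

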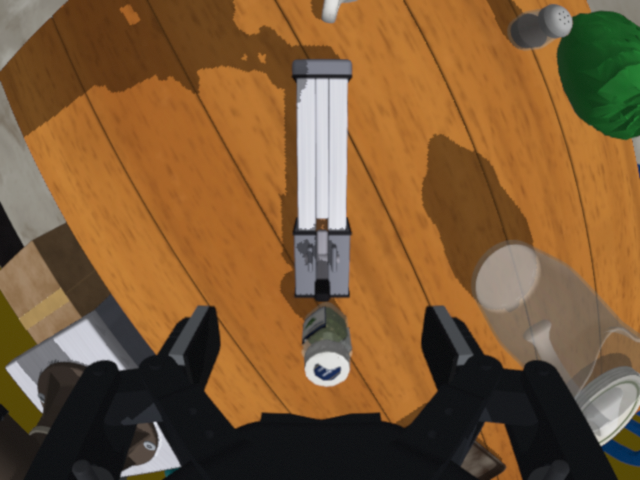

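Run:
```python
from h import *
s=load('w4');W=lambda u,v,z:onz(s,u,v,z,True)
C=(W(292.5,61,.054)+W(352.5,61,.054))/2; M=(W(294.5,296.5,.054)+W(350.5,296.5,.054))/2
L=np.linalg.norm(M-C);d=(M-C)/L;print(C,M,L,d)
M[2]=.027;pin=M-.045*D0+.033*UP;d=D0
for ang in (1.1,1.2,1.3,1.4,1.45):
    a=np.radians(25)+ang;u=-d*np.cos(a)+UP*np.sin(a);w=d*np.sin(a)+UP*np.cos(a)
    print(ang,[round(proj(s,pin+R_*u+T_*w,True)[1],1) for R_ in (.032,.054) for T_ in (-.005,.005)])
cv2.imwrite('pics/w4z.png',cv2.cvtColor(cv2.resize(s['img'][220:310,275:370],None,fx=5,fy=5,interpolation=cv2.INTER_CUBIC),cv2.COLOR_RGB2BGR))
```

```text
[0.59170934 0.27528894 0.054     ] [0.48564108 0.07170122 0.054     ] 0.22956140016911694 [-0.46204745 -0.88685521  0.        ]
1.1 [np.float64(264.9), np.float64(275.4), np.float64(274.3), np.float64(285.4)]
1.2 [np.float64(268.4), np.float64(278.4), np.float64(280.5), np.float64(290.9)]
1.3 [np.float64(271.9), np.float64(281.2), np.float64(286.3), np.float64(295.9)]
1.4 [np.float64(275.1), np.float64(283.6), np.float64(291.7), np.float64(300.3)]
1.45 [np.float64(276.6), np.float64(284.8), np.float64(294.2), np.float64(302.3)]
```

View pics/w4z.png

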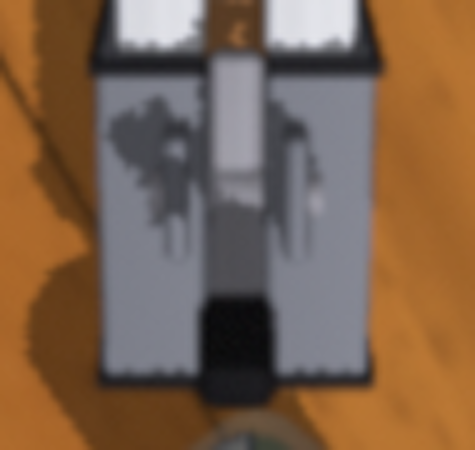

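The pad covers rows 279–301, which puts the lever at about 1.45, its stop. Now I'll grip the tube, lift it clear of the jar and cup, and tip it so the table stops the rod.

```bash
cat >> h.py <<'E'
d1=np.array([0,-1.]);D1=np.array([0,-1.,0]); ML=np.array([.48,.155,.027])
def tubetcp(mouth,tl,d):
    d=np.array([*d[:2],0]);a=d*np.cos(tl)-UP*np.sin(tl);n=UP*np.cos(tl)+d*np.sin(tl)
    return mouth-.13*a-.019*n
def hm(tl,p=.048): return max(.033,p*np.sin(tl)+.0145*np.cos(tl)+.0021)
E
python3 - <<'E'
from h import *
M=np.array([.4856,.0717,.027]);R=tool(d0,0);mid=M-.13*D0
for tl in (0,.2,.4,.6):
    print(kinematics.inverse_kinematics(tubetcp(np.array([*ML[:2],hm(tl)]),tl,d1),tool(d1,tl)))
r.move_ptp(mid+.06*UP,R); r.line_to(mid-.019*UP,max_speed=.1); print(get_tcp_pos(),get_contact_force())
r.grab(70); print(get_gripper_width(),get_time_s(),get_contact_force())
r.line_to(mid+.13*UP,max_speed=.12); print(get_contact_force())
r.move_ptp(tubetcp(ML+.09*UP,0,d1),tool(d1,0)); print(get_time_s(),get_tcp_pos(),get_contact_force())
snap('side','s5');snap('top','t5')
E
```

```text
[ 4.17484420e-01  7.04330998e-01  1.89720676e+00 -4.44089210e-16
  5.40054900e-01  4.17484420e-01]
[ 0.33251879  0.64889196  1.94835547  0.39371516  0.51152792 -0.00874925]
[ 0.2351364   0.61025259  1.99468199  0.76695351  0.57725315 -0.42490191]
[ 0.12941703  0.58335171  2.03139099  1.00956835  0.72264893 -0.71682194]
[0.54615815 0.1869716  0.00856867] [-0.12594891  0.75889757 -0.0820819 ]
0.5296009707594783 18.0417 [-0.25615525  0.39156325  5.70276028]
[-0.63176269 -0.19590784 -5.17485089]
20.025 [0.47967227 0.28544592 0.09743602] [-0.3601777   0.55950851 -5.75617245]
```

```bash
python3 -c "
import cv2
a=cv2.imread('pics/s5.png')[190:390,240:480];cv2.imwrite('pics/s5z.png',cv2.resize(a,None,fx=3,fy=3))"
```

```text
(no output)
```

View pics/s5z.png

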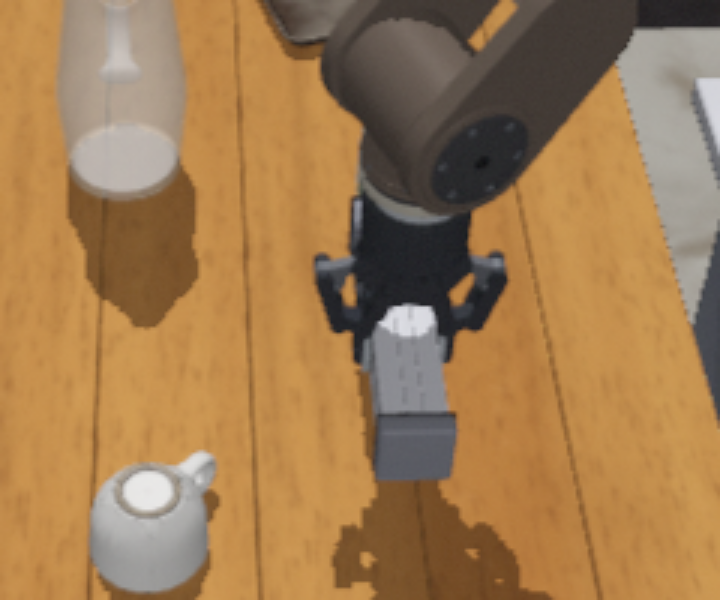

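```bash
python3 - <<'E'
from h import *
def go(tl,h=None,sp=.08):
    m=np.array([*ML[:2],hm(tl) if h is None else h]); r.line_to(tubetcp(m,tl,d1),tool(d1,tl),max_speed=sp)
go(.12,.06,.12); go(.22); print(get_time_s(),get_contact_force().round(2))
for tl in (.30,.36,.42,.48,.54,.60):
    go(tl,sp=.05); print(tl,get_time_s(),get_contact_force().round(2),get_torque().round(2))
r.hold(.3); print(get_contact_force().round(2),get_torque().round(2))
snap('top','t6');snap('side','s6')
E
python3 -c "
import cv2
a=cv2.imread('pics/s6.png')[190:390,240:480];b=cv2.imread('pics/t6.png')[180:330,180:380]
cv2.imwrite('pics/s6z.png',cv2.resize(a,None,fx=3,fy=3));cv2.imwrite('pics/t6z.png',cv2.resize(b,None,fx=4,fy=4))"
```

```text
20.975 [-0.03  0.07 -5.38]
0.3 21.3333 [ 0.26 -0.42 -5.77] [-0.35  0.04 -0.01]
0.36 21.6417 [-0.07  0.55 -5.67] [-0.37  0.    0.02]
0.42 21.9833 [ 0.87  0.71 -5.84] [-0.27  0.01 -0.09]
0.48 22.3333 [ 0.65 -0.26 -6.21] [-0.36  0.02  0.01]
0.54 22.6833 [ 0.03  0.68 -6.85] [-0.3   0.01 -0.01]
0.6 23.025 [ 0.52  0.53 -5.16] [-0.6   0.05 -0.04]
[-0.06 -0.46 -4.87] [-0.57 -0.02 -0.01]
```

View pics/t6z.png

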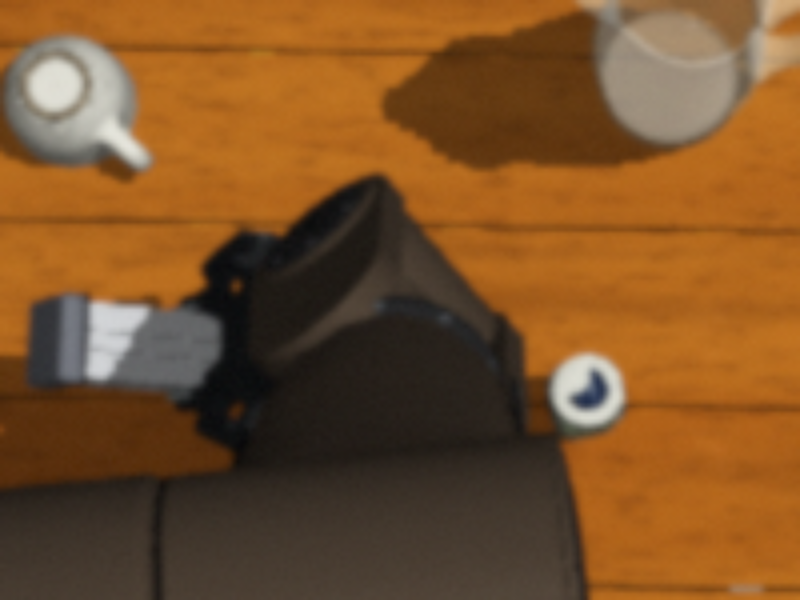

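View pics/s6z.png

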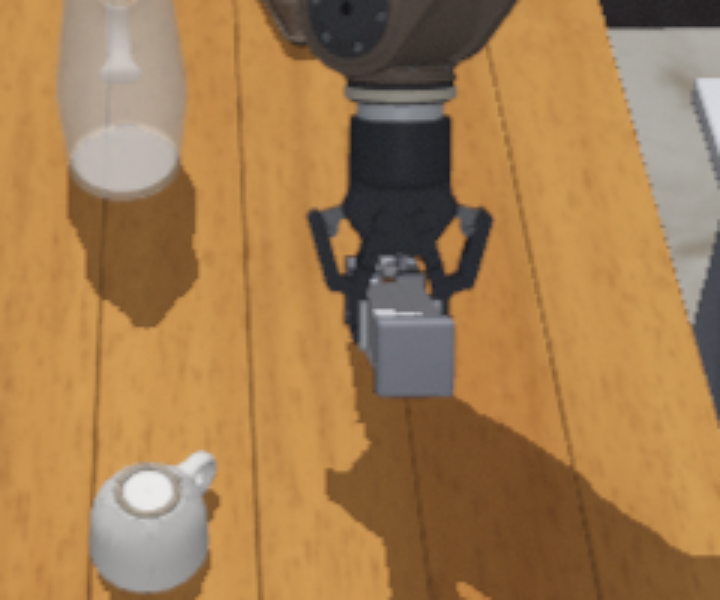

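Both side cameras have the mouth hidden. However, the moment about x went from -0.33 to -0.6 at 0.6 rad and the weight dropped a little, so the rod has slid out onto the table. I'll level the tube and lay it down.

Run:
```python
from h import *
def go(tl,h=None,sp=.08):
    m=np.array([*ML[:2],hm(tl) if h is None else h]); r.line_to(tubetcp(m,tl,d1),tool(d1,tl),max_speed=sp)
for tl in (.5,.4,.3): go(tl,hm(tl)+.001)
go(.15,.036);go(0,.037); print(get_time_s(),get_contact_force().round(2),get_torque().round(2))
go(0,.0275,.04); print(get_tcp_pos(),get_contact_force().round(2))
go(0,.0265,.04); print(get_tcp_pos(),get_contact_force().round(2))
r.gripper_open(); print(get_contact_force().round(2),get_tcp_pos())
p=get_tcp_pos(); r.line_to(np.array([*p[:2],.06]),max_speed=.15); r.move_ptp(np.array([.48,.19,.25]),tool(d1,0)); print(get_time_s())
snap('wrist','w7')
```

```text
25.275 [-0.67  0.19 -5.37] [ 0.3   0.06 -0.03]
[0.48022893 0.28457311 0.00868644] [-0.55 -3.47  0.73]
[0.48022304 0.28453796 0.00862488] [-2.14 -6.85 14.3 ]
[ 0.04 -0.09 -0.13] [0.47998091 0.28505592 0.00739958]
27.7583
```

View pics/w7.png

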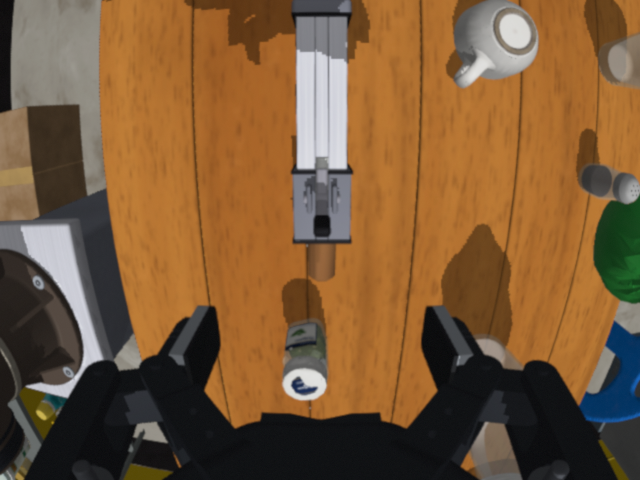

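The handle shows from (321,243) at the mouth to its butt at (321,280).

Run:
```python
from h import *
s=load('w7');W=lambda u,v,z:onz(s,u,v,z,True)
M=(W(292.5,242.5,.054)+W(352,242.5,.054))/2; C=(W(293,14.5,.054)+W(349,14.5,.054))/2
print('M',M,'closed-ish',C,'d',(M-C)/np.linalg.norm(M-C))
print('butt top',W(321.5,278,.039),'butt mid',W(321.5,280,.0245),'w',W(307,270,.0245),W(336.5,270,.0245))
print('collar back-top',W(322,171,.054),'jar',W(304,385,.098),W(306,335,.0))
cv2.imwrite('pics/w7z.png',cv2.cvtColor(cv2.resize(s['img'][225:300,270:375],None,fx=6,fy=6,interpolation=cv2.INTER_CUBIC),cv2.COLOR_RGB2BGR))
```

```text
M [0.47992109 0.15547822 0.054     ] closed-ish [0.47871731 0.36988024 0.054     ] d [ 0.0056145  -0.99998424  0.        ]
butt top [0.47922484 0.11111325 0.039     ] butt mid [0.47922321 0.10206625 0.0245    ] w [0.46361944 0.11389708 0.0245    ] [0.49534234 0.11393066 0.0245    ]
collar back-top [0.47961352 0.22450981 0.054     ] jar [0.461498   0.01624542 0.098     ] [0.459945   0.01426498 0.        ]
```

View pics/w7z.png

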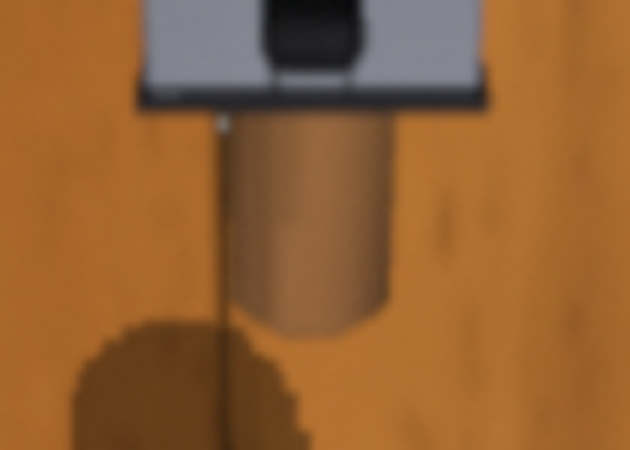

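About 47 mm of handle shows, which is right, but the jar leaves only about 70 mm to draw the rod. I'll slide the tube 90 mm back (level) first to make room.

Run:
```python
from h import *
s=load('top0'); print('edge',onz(s,138,260,0))
R=tool(d1,0); g=np.array([.4795,.2855,.008]); up=g.copy(); up[2]=.06
r.move_ptp(up,R); r.line_to(g,max_speed=.1); print(get_contact_force().round(2)); r.grab(70)
r.line_to(g+[0,0,.006],max_speed=.04); print(get_contact_force().round(2))
r.line_to(g+[0,.09,.006],max_speed=.06); r.line_to(g+[0,.09,.0],max_speed=.03); print(get_tcp_pos(),get_contact_force().round(2))
r.gripper_open(); r.line_to(up+[0,.09,0],max_speed=.15); r.move_ptp(np.array([.48,.27,.25]),R); print(get_time_s())
snap('wrist','w8')
```

```text
edge [0.51279522 0.52229999 0.        ]
[0.05 0.4  0.16]
[ 0.21  0.3  -6.19]
[0.4798258  0.37546648 0.00872083] [-0.83 -1.58  5.81]
33.9417
```

View pics/w8.png

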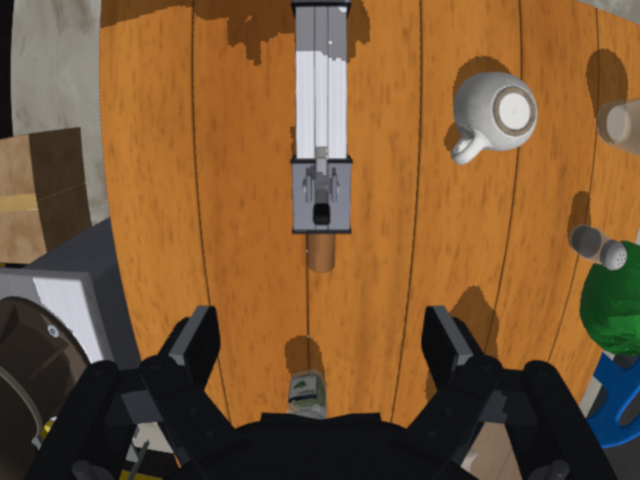

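```bash
python3 - <<'E'
from h import *
s=load('w8');W=lambda u,v,z:onz(s,u,v,z,True)
M=(W(292,232.5,.054)+W(352,232.5,.054))/2; B=W(321,272,.039); h1=W(307,260,.027);h2=W(336,260,.027)
print(M,B,(h1+h2)/2,'show',M[1]-B[1])
x=(h1[0]+h2[0])/2
P=np.array([x,B[1]+.017,.0245]);R=tool(d1,.2);z=R[:,2]
r.move_ptp(P-.07*z,R); r.line_to(P+.012*z,max_speed=.08); print(get_tcp_pos(),get_contact_force().round(2))
r.grab(40); print(get_gripper_width(),get_contact_force().round(2),get_torque().round(2)); r.hold(.4); print(get_time_s())
snap('side','s9');snap('wrist','w9')
E
python3 -c "
import cv2
a=cv2.imread('pics/s9.png')[190:390,240:480]
cv2.imwrite('pics/s9z.png',cv2.resize(a,None,fx=3,fy=3))"
```

```text
[0.47972449 0.24554559 0.054     ] [0.47876274 0.19789923 0.039     ] [0.47926495 0.20646403 0.027     ] show 0.047646362005787174
[0.47949747 0.21726256 0.01314396] [0.34 0.38 0.23]
0.32869908280053756 [-0.7  -0.91  3.42] [0.01 0.21 0.05]
36.85
```

View pics/w9.png

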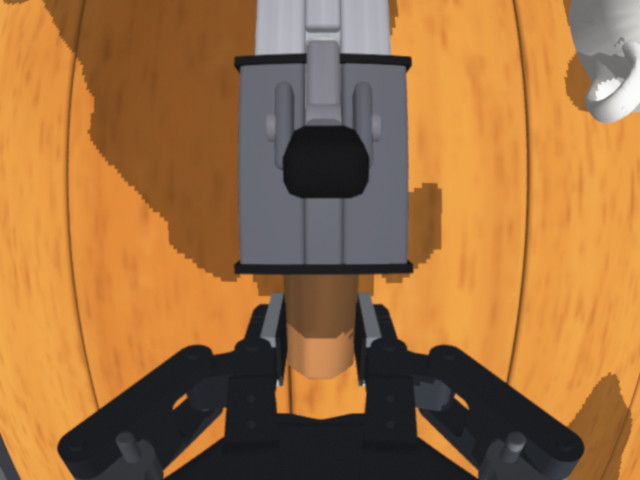

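View pics/s9z.png

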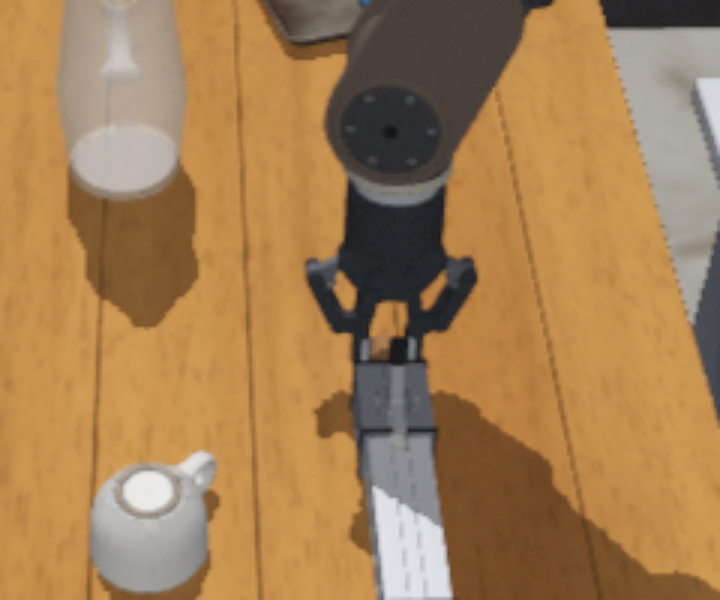

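The jaws hold the handle squarely, clear of the collar. Now I'll draw the rod straight out.

Run:
```python
from h import *
p=np.array(get_tcp_pos())
r.line_to(p+[0,-.03,.002],max_speed=.06); print(get_contact_force().round(2))
r.line_to(p+[0,-.097,.002],max_speed=.08); print(get_contact_force().round(2))
snap('wrist','w10')
r.line_to(p+[0,-.10,.18],max_speed=.12); print(get_time_s(),get_tcp_pos(),get_gripper_width(),get_contact_force().round(2))
e=np.array([.963,.27]);f=np.array([-.249,.969])
dr=-f; C=np.array([.4815,-.351]); q=C+.03*e-.087*f
q=np.array([*q,.20]); print(q,kinematics.inverse_kinematics(q,tool(dr,.2)))
r.move_ptp(q,tool(dr,.2)); print(get_time_s(),get_tcp_pos(),get_gripper_width())
snap('wrist','w11');snap('side','s11');snap('top','t11')
```

```text
[ 0.15 -0.89 -3.08]
[ 0.78 -0.52 -3.79]
40.2667 [0.47914492 0.11718261 0.19240239] 0.32501890931418237 [ 0.77 -0.4  -2.63]
[ 0.532053 -0.427203  0.2     ] [-0.80974355  0.66733854  1.32501864  0.10005965  1.32556649 -1.09416459]
42.2417 [ 0.53269801 -0.42636562  0.20042391] 0.3248467227947703
```

View pics/w10.png

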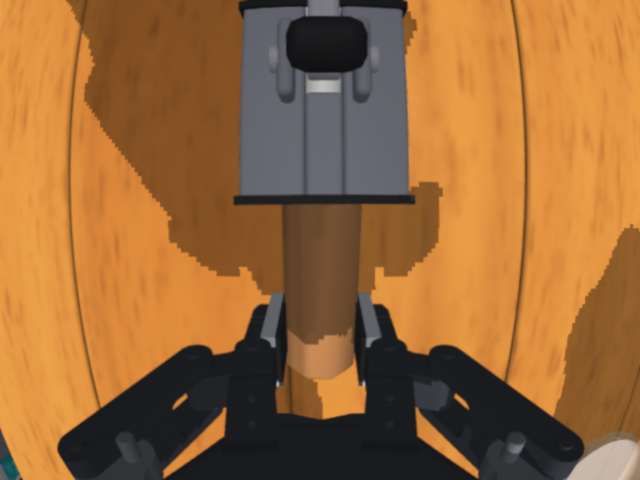

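View pics/w11.png

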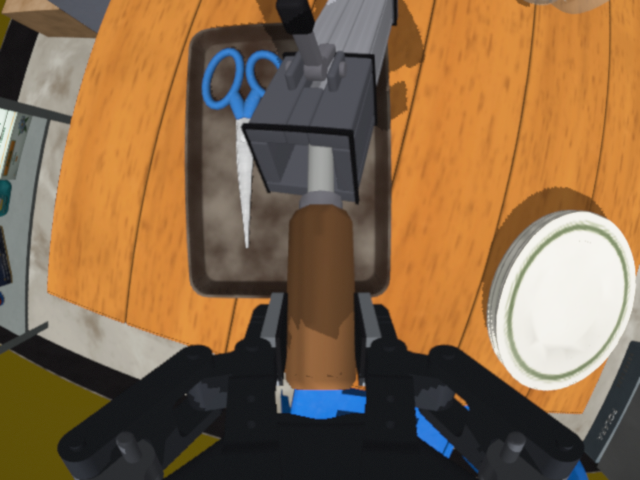

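View pics/s11.png

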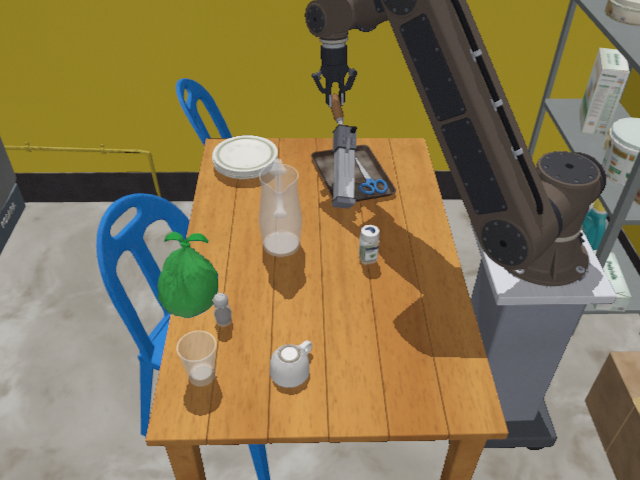

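The tube was dragged along and now hangs on the rod's ceramic end, above the tray. I'll find out how it hangs before moving anything.

```bash
python3 -c "
import cv2
a=cv2.imread('pics/s11.png')[60:220,270:430];b=cv2.imread('pics/t11.png')[210:340,380:540]
import numpy as np
a=cv2.resize(a,(600,600),interpolation=2);cv2.imwrite('pics/s11z.png',a);cv2.imwrite('pics/t11z.png',cv2.resize(b,None,fx=4,fy=4,interpolation=2))"
```

```text
(no output)
```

View pics/s11z.png

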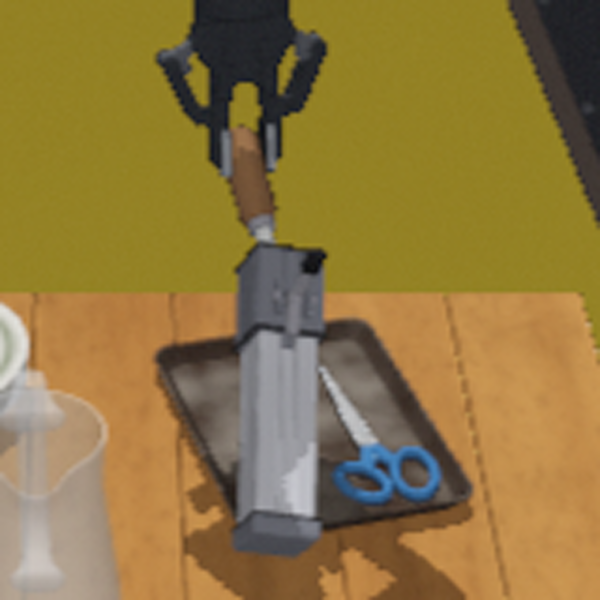

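View pics/t11z.png

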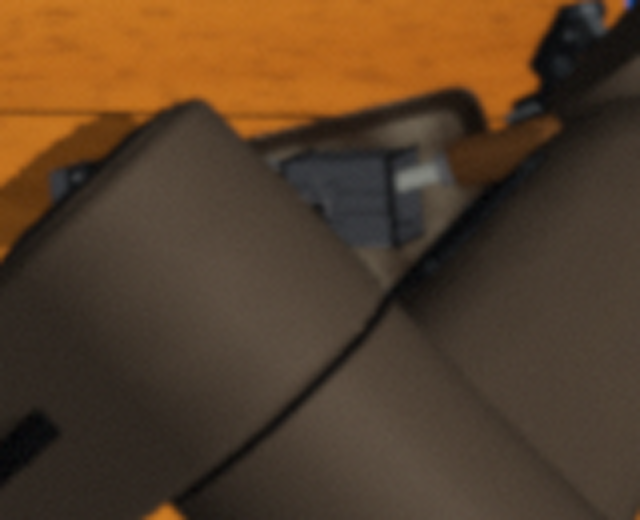

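Run:
```python
from h import *
a=load('s11');b=load('t11')
cap,e1=tri([ray(a,344,205),ray(b,397,255)]);m,e2=tri([ray(a,345,128),ray(b,483,257)]);fer,e3=tri([ray(a,340,120),ray(b,493,251)])
print(cap,e1,m,e2,np.linalg.norm(cap-m));print(fer,e3)
v=m-cap;print('slope',np.degrees(np.arcsin(v[2]/np.linalg.norm(v))))
G=np.array(get_tcp_pos())-.012*np.array(get_eef_rot())[:,2];print('grip axis',G); w=fer-G; print('rod slope',np.degrees(np.arctan2(w[2],np.hypot(*w[:2]))),np.linalg.norm(w)); print(get_contact_force(),get_torque())
```

```text
[ 0.52414005 -0.17312218  0.03234943] [np.float64(0.008921577586870757), np.float64(0.00892157758687106)] [ 0.50919303 -0.36815016  0.16088298] [np.float64(0.002852816856287799), np.float64(0.0028528168562875844)] 0.23405170833165517
[ 0.52274128 -0.38921611  0.17485092] [np.float64(0.0024226899682351544), np.float64(0.0024226899682353053)]
slope 33.309906381159315
grip axis [ 0.53319218 -0.42875716  0.21212571]
rod slope -42.34573058605906 0.055336478343933695
[-0.39591955 -1.52375949 -2.88153671] [-0.56301843 -0.12200174  0.03376124]
```

The tube hangs mouth-up at about 33°, with its cap at z≈0.03 m, roughly on the table just outside the tray. The rod's friction keeps it wedged. I'll push it slowly in +y (which drives the rod inwards, not out), between jar and jug, then lower it onto bare table.

```bash
python3 - <<'E'
from h import *
p=np.array(get_tcp_pos())
r.line_to(p+[.012,.10,.004],max_speed=.12); print(get_time_s(),get_contact_force().round(2))
r.line_to(p+[.022,.32,.004],max_speed=.16); print(get_time_s(),get_contact_force().round(2),get_gripper_width(),get_tcp_pos())
snap('wrist','w12');snap('side','s12')
E
python3 -c "
import cv2
a=cv2.imread('pics/s12.png')[100:300,230:430];b=cv2.imread('pics/w12.png')
a=cv2.resize(a,(480,480),interpolation=2);cv2.imwrite('pics/c12.png',cv2.hconcat([a,b[:,160:480]]))"
```

```text
43.3917 [ 0.19 -0.47 -4.64]
44.9167 [-0.7  -0.47 -2.78] 0.3237082688186348 [ 0.55446433 -0.10691921  0.20405603]
```

View pics/c12.png

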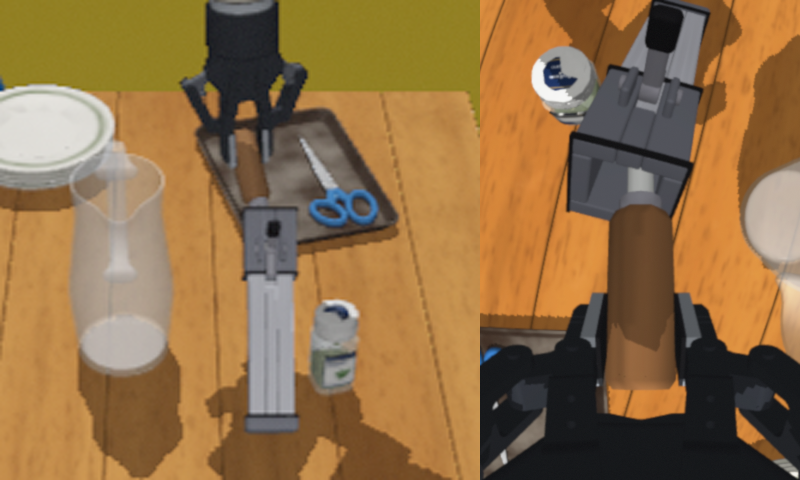

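The tube is the right way up, between jug (left) and jar (right), with the tray untouched. Lowering it now along the arc.

```bash
python3 - <<'E'
from h import *
p=np.array(get_tcp_pos()); z0=p[2]
L=.312; h0=.18
for h in (.12,.07,.03,.008):
    y=p[1]-(np.sqrt(L*L-h*h)-np.sqrt(L*L-h0*h0))*.85
    r.line_to(np.array([p[0],y,.020+h]),max_speed=.11); f=get_contact_force();print(h,get_time_s(),f.round(2),get_torque().round(2))
    if f[2]>15: break
snap('wrist','w13');snap('side','s13');print(get_tcp_pos())
E
python3 -c "
import cv2
a=cv2.imread('pics/s13.png')[140:300,270:430];b=cv2.imread('pics/w13.png')
a=cv2.resize(a,(480,480),interpolation=2);cv2.imwrite('pics/c13.png',cv2.hconcat([a,b[:,160:480]]))"
```

```text
0.12 45.8083 [ 0.24 -0.93 -3.6 ] [-0.32 -0.11  0.02]
0.07 46.4333 [-0.15 -0.33 -2.91] [-0.35 -0.1   0.07]
0.03 46.95 [ 0.19 -0.27 -1.08] [-0.04 -0.03  0.04]
0.008 47.3 [-0.73 -0.03  0.07] [0.06 0.04 0.01]
[ 0.55449493 -0.15535268  0.02839821]
```

View pics/c13.png

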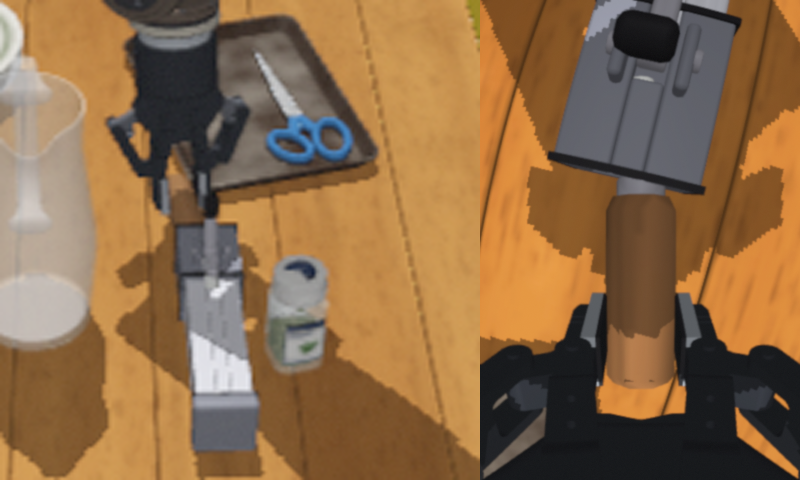

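The tube is back flat on the table, with the ceramic still about 45 mm in the bore and near-zero force. I'll draw along the rod's own axis, rising slightly so it stays clear of the bore.

```bash
python3 - <<'E'
from h import *
p=np.array(get_tcp_pos()); dr=np.array([.249,-.969,0])
r.line_to(p+.03*dr+.005*UP,max_speed=.07); print(get_time_s(),get_contact_force().round(2),get_torque().round(2))
snap('wrist','w14a')
r.line_to(p+.062*dr+.010*UP,max_speed=.07); print(get_time_s(),get_contact_force().round(2),get_torque().round(2))
snap('wrist','w14');snap('side','s14');print(get_tcp_pos())
E
python3 -c "
import cv2
a=cv2.imread('pics/s14.png')[140:300,270:430];b=cv2.imread('pics/w14.png')
a=cv2.resize(a,(480,480),interpolation=2);cv2.imwrite('pics/c14.png',cv2.hconcat([a,b[:,160:480]]))"
```

```text
47.9833 [ 0.55 -0.45 -1.61] [-0.11 -0.07  0.04]
48.65 [-0.26  0.12 -1.28] [-0.22 -0.04  0.02]
[ 0.56973835 -0.21515792  0.03829521]
```

View pics/c14.png

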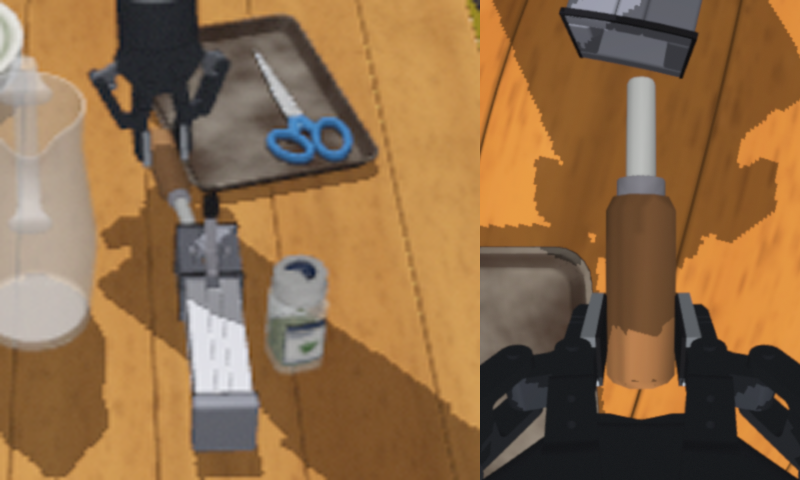

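Run:
```python
from h import *
s=load('w14');sd=load('s14');G=np.array(get_tcp_pos())-.012*np.array(get_eef_rot())[:,2];dr=np.array([.249,-.969,0]);dr/=np.linalg.norm(dr)
print(G)
for a in np.radians([-5,0,5,10,15,20,25]):
    ax=dr*np.cos(a)+UP*np.sin(a); n=UP*np.cos(a)-dr*np.sin(a)
    print(round(np.degrees(a)),[np.round(proj(s,G-l*ax+rr*n,True),1) for l,rr in ((.118,.0065),(.063,.0145))])
# tray, from w11 scissors/tray unaffected: refine from w1-type views
w=load('w11');W=lambda u,v,z:onz(w,u,v,z,True)
for n,u,v in (('corner D side nearRobot +y',190,35),('near -y',192,290),('far -y',388,290)): print(n,W(u,v,.017))
print('scissor tip',W(248,247,.006),'blue right edge',W(282,60,.01))
```

```text
[ 0.57033651 -0.21747019  0.05005513]
-5 [array([321.8,  24.5]), array([322. , 172.7])]
0 [array([321.7,  33.3]), array([321.9, 169.3])]
5 [array([321.7,  42.9]), array([321.9, 167.4])]
10 [array([321.6,  53.3]), array([321.8, 167.1])]
15 [array([321.6,  64.2]), array([321.8, 167.9])]
20 [array([321.5,  75.7]), array([321.8, 169.9])]
25 [array([321.5,  87.5]), array([321.7, 172.9])]
corner D side nearRobot +y [ 0.35220627 -0.25054388  0.017     ]
near -y [ 0.4198839  -0.49731478  0.017     ]
far -y [ 0.60432714 -0.44808661  0.017     ]
scissor tip [ 0.46414021 -0.44306584  0.006     ] blue right edge [ 0.45072355 -0.25880999  0.01      ]
```

```bash
python3 - <<'E'
from h import *
p=np.array(get_tcp_pos()); r.line_to(p+[.0,-.02,.09],max_speed=.14)
e=np.array([.963,.27]);f=np.array([-.262,.965]); dr=-f; C=np.array([.4805,-.350]); q=C+.028*e-.085*f
R=tool(dr,.47); P=np.array([*q,.10]); r.move_ptp(P+.012*R[:,2],R)
print(get_time_s(),get_tcp_pos(),get_gripper_width(),get_contact_force().round(2))
snap('wrist','w15');snap('side','s15')
G=P;s=load('w15')
for a in np.radians([-10,-5,0,5,10]):
    D=np.array([*dr,0]);ax=D*np.cos(a)+UP*np.sin(a);n=UP*np.cos(a)-D*np.sin(a)
    print(round(np.degrees(a)),[np.round(proj(s,G-l*ax+rr*n,True),1) for l,rr in ((.112,.0065),(.057,.0145))],[np.round(proj(load('s15'),G-l*ax),1) for l in (0,.112)])
E
python3 -c "
import cv2
a=cv2.imread('pics/s15.png')[110:230,280:440];b=cv2.imread('pics/w15.png')
a=cv2.resize(a,(480,360),interpolation=2);a=cv2.copyMakeBorder(a,0,120,0,0,0);cv2.imwrite('pics/c15.png',cv2.hconcat([a,b[:,160:480]]))"
```

```text
50.3667 [ 0.52821761 -0.41874764  0.08842262] 0.32404679062993935 [-0.43 -0.31 -2.2 ]
-10 [array([321.2,  56.6]), array([321.4, 185.3])] [array([335.5, 135.2]), array([347.4, 149.3])]
-5 [array([321.2,  66. ]), array([321.4, 184.1])] [array([335.5, 135.2]), array([347.4, 152.3])]
0 [array([321.2,  76.2]), array([321.4, 184.1])] [array([335.5, 135.2]), array([347.3, 155.2])]
5 [array([321.2,  86.8]), array([321.4, 185.3])] [array([335.5, 135.2]), array([347.1, 157.9])]
10 [array([321.2,  98. ]), array([321.4, 187.4])] [array([335.5, 135.2]), array([346.8, 160.5])]
```

View pics/c15.png

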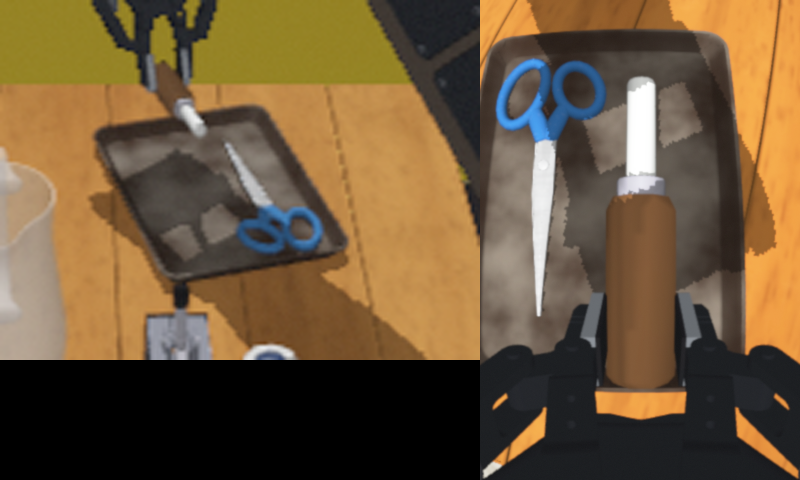

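The rod is level within about 1–2° (tip at row 77), parallel to the tray's long side and clear of the scissors. Lowering it in.

Run:
```python
from h import *
p=np.array(get_tcp_pos()); R=np.array(get_eef_rot())
r.line_to(p-.070*UP,max_speed=.1); f0=get_contact_force();print(f0.round(2))
for dz in (.074,.078,.081,.083):
    r.line_to(p-dz*UP,max_speed=.03); f=get_contact_force(); print(dz,f.round(2),get_tcp_pos())
    if f[2]>3: break
snap('wrist','w16'); print(get_time_s())
```

```text
[ 0.96  0.07 -1.86]
0.074 [0.08 0.7  5.01] [ 0.52935567 -0.41821604  0.01661718]
51.65
```

View pics/w16.png

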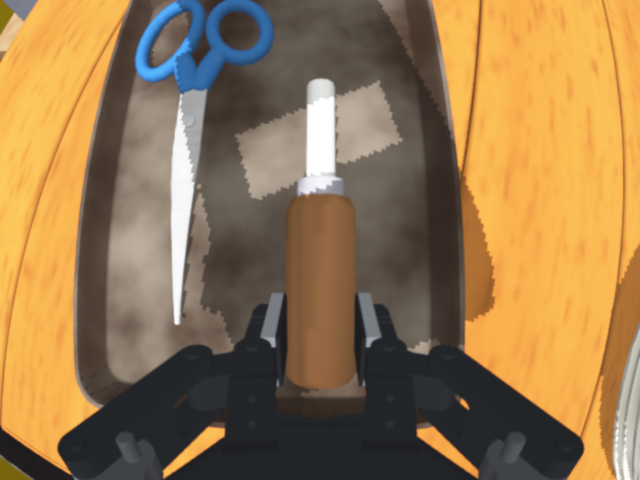

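Run:
```python
from h import *
s=load('w16');W=lambda u,v,z:onz(s,u,v,z,True)
e=np.array([.963,.27]);f=np.array([-.262,.965]);C=np.array([.4805,-.350])
T=lambda p:np.round([(p[:2]-C)@e,(p[:2]-C)@f,p[2]],4)
for n,u,v,z in [('butt top',320,388,.035),('butt top',320,388,.045),('tip end top',320,80,.024),('tip end top',320,80,.034),('ferr/handle',320,196,.032),('ferr/handle',320,196,.042),('rim right',462,300,.017),('rim L',78,300,.017),('bottom rim',150,415,.017)]: print(n,z,T(W(u,v,z)))
print(T(np.array(get_tcp_pos())),get_contact_force())
cv2.imwrite('pics/w16z.png',cv2.cvtColor(cv2.resize(s['img'][330:440,220:420],None,fx=4,fy=4,interpolation=2),cv2.COLOR_RGB2BGR))
```

```text
butt top 0.035 [ 0.0277 -0.1074  0.035 ]
butt top 0.045 [ 0.0278 -0.1048  0.045 ]
tip end top 0.024 [0.0289 0.0321 0.024 ]
tip end top 0.034 [0.0288 0.0257 0.034 ]
ferr/handle 0.032 [ 0.0284 -0.0294  0.032 ]
ferr/handle 0.042 [ 0.0284 -0.0321  0.042 ]
rim right 0.017 [ 0.0936 -0.0738  0.017 ]
rim L 0.017 [-0.0964 -0.077   0.017 ]
bottom rim 0.017 [-0.0549 -0.1315  0.017 ]
[ 0.0286 -0.0786  0.0166] [0.12541965 0.64433775 5.33726847]
```

View pics/w16z.png

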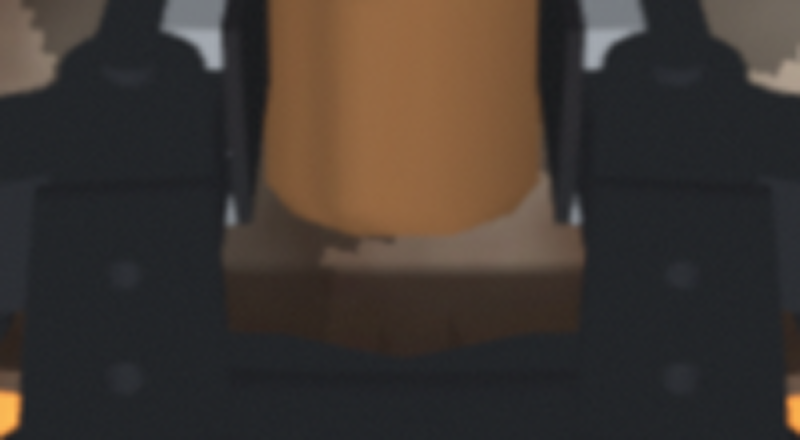

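The rod rests on the floor inside the tray: x_tray ≈ 0.028, y_tray −0.107 to +0.03. Next: release, retreat along the tool axis, and check.

```bash
python3 - <<'E'
from h import *
r.gripper_open(); print(get_contact_force().round(2))
p=np.array(get_tcp_pos());R=np.array(get_eef_rot())
r.line_to(p-.06*R[:,2],max_speed=.1); p=np.array(get_tcp_pos());r.line_to(p+[-.05,0.05,.14],max_speed=.2)
r.hold(.2);print(get_time_s(),get_contact_force().round(2))
snap('wrist','w17');snap('side','s17');snap('top','t17')
E
python3 -c "
import cv2
a=cv2.imread('pics/s17.png')[130:290,270:430];b=cv2.imread('pics/w17.png')
a=cv2.resize(a,(480,480),interpolation=2);cv2.imwrite('pics/c17.png',cv2.hconcat([a,b[:,160:480]]))"
```

```text
[-0.05 -0.02 -0.86]
54.1333 [ 0.63 -0.35 -0.24]
```

View pics/c17.png

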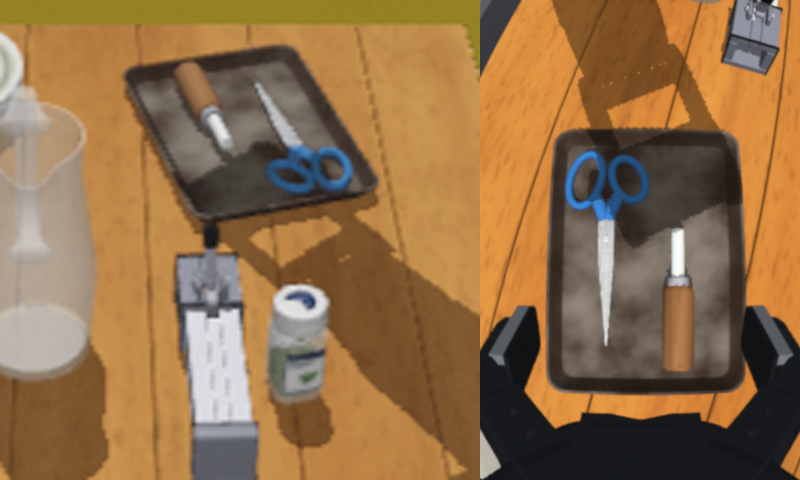

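View pics/t17.png

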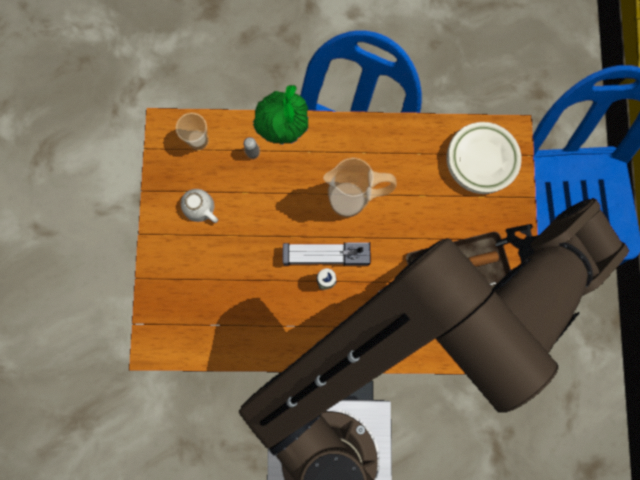

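The top view shows the tube flat on the table at (284–370, 253), with the jar at (327,278), cup and jug at their starting pixels. The rod lies flat in the tray beside the scissors. A quick numeric check, then I hand in.

Run:
```python
from h import *
t=load('t17');a=onz(t,283.5,253.5,.05);b=onz(t,370,253,.054);print('tube len',np.linalg.norm((a-b)[:2]),a,b)
t0=load('top0');d=np.abs(t['img'].astype(int)-t0['img'].astype(int)).max(2)
for n,(x0,x1,y0,y1) in dict(jar=(316,339,266,291),cup=(178,218,187,224),jug=(322,397,157,217)).items(): print(n,d[y0:y1,x0:x1].mean().round(1))
s=load('w17');W=lambda u,v,z:onz(s,u,v,z,True)
e=np.array([.963,.27]);f=np.array([-.262,.965]);C=np.array([.4805,-.350]);T=lambda p:np.round([(p[:2]-C)@e,(p[:2]-C)@f],3)
print('butt',T(W(358,370,.025)),'tip',T(W(358,229,.022)))
r.job_done(); print(get_time_s())
```

```text
tube len 0.22820459462930257 [0.52942152 0.12735832 0.05      ] [ 0.53384468 -0.1008034   0.054     ]
jar 23.1
cup 23.5
jug 23.9
butt [ 0.027 -0.107] tip [0.029 0.027]
the job is handed in; nothing more can be done
the job is handed in; nothing more can be done
```

The rod now lies in the tray beside the scissors, the tube is flat on the table with its lever up, and I handed the job in at about 54 s of the 72 s. There was one mishap on the way: the tube came along with the rod on the first draw. `job_done` gives no verdict, so I don't know how it was judged.

**What I did**
- **Lever:** the first flip read only about 1.14 rad, because the tube slid about 12 mm while I turned it. I pushed the pad on with shut fingers, and it then read about 1.45 rad.
- **Tipping:** I lifted the tube clear, tipped it mouth down with the table as a stop for the rod, and laid it flat with about 47 mm of handle showing.
- **Making room:** I moved the tube back another 90 mm, level, because the jar left too little space to draw the rod.
- **Drawing the rod:** on the first draw the tube stayed jammed on the rod and was carried along with it, over the tray. I brought it back between the jar and the jug and laid it flat. I then drew the rod out along its own axis and placed it in the tray.

**Last checks**
- **Rod:** it lies inside the rim, with the butt at tray (0.027, -0.107) and the tip at (0.029, 0.027). It looks flat and clear of the scissors.
- **Tube:** it measures 228 mm long in the top view (true length 232 mm), which fits lying flat.
- **Robot:** it was clear of everything, with contact force near zero.
- **Jar, cup and jug:** they sit at their starting places by eye. The numeric image comparison did not settle it: it gave a difference of 23–24 for all three, with no reference to tell a lighting change from movement.
- **Tray and scissors:** they looked unmoved in the last pictures; I did not measure them again at the end.

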